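Hand in the finished fitting exercises

ROBOT

A 6-joint arm with a two-finger parallel gripper is mounted at the origin on the work surface. World frame = base frame: x ahead of the robot, y to its left, z up, the work surface at z = 0. Lengths are in m, angles in degrees, forces in N, time in s.
With the tool pointing down it reaches from about 0.3 to 0.75 m from the base axis. Payload 8.5 kg.
Tool frame: the origin (TCP) lies on the front face of the gripper's body, between the roots of the fingers; the fingertips stand 64 mm ahead of it and the grasp point (between the pads) lies 45 mm ahead of it (bot.grip_point_offset is the distance from the TCP to the grasp point, in m); z points along the fingers, y is the line along which they close (so a half turn about z gives the same grasp; the last joint's range is limited). The gripper opens to 88 mm and grips with 3 to 60 N. Pads are 18 mm wide; open, the fingers measure 123 mm over their backs; the gripper's body (75 mm by 187 mm) begins 45 mm behind the grasp point.
Start: joints at [58.138, 21.807, 74.336, -0, 83.858, -12.336], TCP at [0.184, 0.518, 0.303] pointing down, gripper open.
Joint ranges: [-178.18, 178.18], [-50.72, 133.34], [12.68, 142.11], [-81.47, 261.47], [9.98, 163.14], [-165.26, 165.26]. Speed limits (degrees/s): [136.94, 136.94, 180, 180, 180, 180].

INTERFACE

Orientations are given as a 3x3 rotation matrix whose columns are the frame's x, y, z axes.
In Python, from rig import bot gives the robot as it stands. The module is installed in compiled form; this text tells all that it offers. Calls block until the motion is done:
- bot.reach(position, orientation): joint-space move of the TCP to a pose.
- bot.move_l(position, rate=0.15, frame=None): straight line of the TCP; frame=None keeps the orientation; rate is the mean speed in m/s.
- bot.movej(angles): joint-space move.
- bot.command_gripper(opening, strength=None): finger opening in m; strength is the grip in N (None keeps the last); returns when the fingers have stopped.
- bot.pause(seconds).
- bot.inverse_kinematics(position, orientation): joint angles nearest the present ones, or None.
- bot.camera(name): name is "side" or "top"; returns the picture (400x640x3 uint8, red, green, blue); there is no depth.
- bot.camera_params(name): a dict with "K" (3x3 intrinsics, pixels), "eye" and "orientation" of the camera in the world. Camera axes: x right, y down, z forward; pixel columns grow to the right and rows downward; lengths in m; the calibration is good to about 2 mm. A picture is of the moment at which its call begins. camera_params takes no time and is no camera call.
A pose or a line that the arm cannot do raises bot.IKError and nothing moves.
- bot.job_done(): hands the job in; it is judged then, once.
Trained networks look in the newest picture that a camera, given by its name, has taken for a name from the list of things; names that differ only in an ending like _2 or _b are one class to them, and where a whole thing is asked for, a point or a joint stands for the part that bears it (a point fixed in the world has none). Each returns a list of dicts, best first, with "conf" (0 to 1); they miss things now and then, are a little off and sometimes report something else, mostly with a low value. They report only what shows in the picture. A call takes as long as a camera call. They do not tell look-alikes from the thing itself.
- bot.outline_of(name, camera): "pixels" (400x640 bool, what is visible of it).
- bot.landmark_of(name, camera): "at" ([x, y, z] in m, in the coordinates of the camera as it stood for that picture, good to about 4 mm: a listed point, or the origin of a listed thing).
Readings, each from a call of its own:
- bot.current_time(): time.
- bot.current_joint_pos(): joint angles.
- bot.current_dq(): joint speeds.
- bot.current_effort(): joint torques, N m.
- bot.current_position(): TCP position.
- bot.current_eef_rot(): TCP orientation.
- bot.current_ft_force(): force on the tool from outside, world axes, zero at the start.
- bot.current_moment(): the same for the moment, N m.
- bot.current_grip_width(): finger opening in m.
- bot.current_finger_force(): force on a finger pad.
Only numpy, scipy, OpenCV 4.12 (cv2) and the standard library are available. Lean on these libraries where they do the work, as an engineer would, in place of code of your own. Each camera call takes 0.05 s, during which the arm holds its last target. There are 200 camera calls.

TASK

Hand in the trainee's finished work: put each of the four bright steel pieces (hammer head, hexagon nut, V-block, I-shaped plate) into the inset box of the grey tray that shows its yellow silhouette, lying flat and lined up on that silhouette, and set it down there rather than dropping it. Leave the two black unfinished blanks where they lie.

Things in the scene. Friction and masses are not known exactly. Their poses are not given: they have to be found in the camera images.
- hammer_head: loose bright steel hammer head with a round face at each end, lying on its side: 84 mm long (x) x 20 x 20 mm, a slot-shaped handle eye right through the middle. The middle 54 mm is square, with flat sides facing +y and -y (20 mm apart). 0.19 kg. Origin: centre of its underside; x along its length, z up. It looks the same turned end for end
- hex_nut: loose bright steel hexagon nut lying flat: 36 mm across flats, 18 mm high, round bore 19 mm. Flats face +y, -y and every 60 degrees from there. 0.12 kg. Origin: centre of its underside; z up. Its turn about the vertical does not matter in the box
- v_block: loose bright steel V-block: 50 mm long (x) x 36 mm wide (y) x 32 mm high, an open 90-degree groove 24 mm wide along x in its top; flat sides facing +y and -y (grip 36 mm). 0.34 kg. Origin: centre of its underside; z up
- i_plate: loose bright steel plate shaped like a capital I (or H), lying flat: 48 mm (x) x 40 mm (y) x 14 mm thick; two bars 14 mm wide and 40 mm long, along y, at its two ends in x, joined by a web 16 mm wide. Flat ends facing +x and -x (grip 48 mm). 0.16 kg. Origin: centre of its underside; x along the web, z up
- black_bar: loose unfinished black bar, a look-alike of the hammer head without eye or round faces: 84 x 20 x 20 mm, along x. Stays where it is. Origin: centre of its underside
- black_hexagon: loose unfinished black hexagon, a look-alike of the nut without a bore: 36 mm across flats, 18 mm high. Stays where it is. Origin: centre of its underside
- hammer_inset: fixed blue open inset box, 112 (x) x 92 (y) x 18 mm high, walls 2 mm, black foam floor 3 mm above its origin with a flat yellow silhouette of the hammer head: 86 x 22 mm bar along x, black slot in the middle. Origin: centre of its underside, 4 mm above the bench. One of four alike boxes, two by two in one grey tray (rim 22 mm high); the tray stands left or right, the boxes swap places
- nut_inset: fixed blue open inset box, 112 (x) x 92 (y) x 18 mm high, walls 2 mm, black foam floor 3 mm above its origin with a flat yellow silhouette of the nut: 38 mm hexagon, black disc in the middle. Origin: centre of its underside, 4 mm above the bench. One of four alike boxes, two by two in one grey tray (rim 22 mm high); the tray stands left or right, the boxes swap places
- vblock_inset: fixed blue open inset box, 112 (x) x 92 (y) x 18 mm high, walls 2 mm, black foam floor 3 mm above its origin with a flat yellow silhouette of the V-block from above: 52 (x) x 38 mm, thin black line along x. Origin: centre of its underside, 4 mm above the bench. One of four alike boxes, two by two in one grey tray (rim 22 mm high); the tray stands left or right, the boxes swap places
- iplate_inset: fixed blue open inset box, 112 (x) x 92 (y) x 18 mm high, walls 2 mm, black foam floor 3 mm above its origin with a flat yellow silhouette of the I-shaped plate: 50 mm along x (the web) x 42 mm. Origin: centre of its underside, 4 mm above the bench. One of four alike boxes, two by two in one grey tray (rim 22 mm high); the tray stands left or right, the boxes swap places
Mind the look-alikes: they are no part of the job. What is shaped like the v_block but red is not meant.

How it is judged (in metres and radians):
At the end, for the whole second after the job is handed in: Each bright piece lies on the floor of its own silhouette's box, centre within 15 mm, tilt under 0.15 rad, length (not the nut) within 0.3 rad of the silhouette's, either end first; all released and at rest. Black blanks within 15 mm of their start (horizontal distance between hammer_head and hammer_inset below 0.015 m and z of hammer_head in the frame of hammer_inset between -0.002 and 0.008 m and angle between each of hammer_head, hex_nut, v_block, i_plate's own z axis and vertical below 0.15 rad and linear speed of each of hammer_head, hex_nut, v_block, i_plate, black_bar, black_hexagon below 0.03 m/s and angular speed of each of hammer_head, hex_nut, v_block, i_plate below 0.3 rad/s and angle between the x axis of hammer_head and the x axis of hammer_inset, either way round below 0.3 rad and horizontal distance between hex_nut and nut_inset below 0.015 m and z of hex_nut in the frame of nut_inset between -0.002 and 0.008 m and horizontal distance between v_block and vblock_inset below 0.015 m and z of v_block in the frame of vblock_inset between -0.002 and 0.008 m and angle between the x axis of v_block and the x axis of vblock_inset, either way round below 0.3 rad and horizontal distance between i_plate and iplate_inset below 0.015 m and z of i_plate in the frame of iplate_inset between -0.002 and 0.008 m and angle between the x axis of i_plate and the x axis of iplate_inset, either way round below 0.3 rad and distance of each of black_bar, black_hexagon from where it was at the start of the episode below 0.015 m); the robot touches nothing.
It fails at once if a piece is dropped from more than about 25 mm, or thrown ((linear speed of hammer_head above 0.7 m/s and contact force between hammer_head and the fingers below 0.1 N) or (linear speed of hex_nut above 0.7 m/s and contact force between hex_nut and the fingers below 0.1 N) or (linear speed of v_block above 0.7 m/s and contact force between v_block and the fingers below 0.1 N) or (linear speed of i_plate above 0.7 m/s and contact force between i_plate and the fingers below 0.1 N)).
It fails at once if a black blank is moved by more than 15 mm (distance of any of black_bar, black_hexagon from where it was at the start of the episode above 0.015 m).
It also fails if it takes over 109 s, if anything falls off the work surface, if the arm or the gripper's body presses on something with over 40 N, if the wrist force passes 120 N, or if a joint passes its speed limit or range.

## Working session

There is one attempt and no reset: what is moved stays moved. The work goes in short steps, each a Python script; the robot and the scene stay as the last script left them, time stands still between calls to the robot, and variables do not carry over. Pictures are saved under pics/ and viewed, at most 14 in all, crops included, and the job is handed in when it is done.

```bash
mkdir -p pics; python3 - <<'E'
from rig import bot
import cv2,numpy as np
for c in("top","side"):
    im=bot.camera(c); cv2.imwrite(f"pics/{c}0.png",im[:,:,::-1])
    p=bot.camera_params(c); print(c,np.round(p["K"],1).tolist(),np.round(p["eye"],4),np.round(p["orientation"],4).tolist())
    R=np.array(p["orientation"]);e=np.array(p["eye"])
    for n in "hammer_head hex_nut v_block i_plate black_bar black_hexagon hammer_inset nut_inset vblock_inset iplate_inset".split():
        for d in bot.landmark_of(n,c)[:3]:
            a=np.array(d["at"]);k=p["K"]@a
            print(n,round(d["conf"],2),np.round(e+R@a,3),np.round(k[:2]/k[2]))
print(bot.current_time())
E
```

```text
top [[410.6, 0.0, 324.2], [0.0, 410.6, 201.9], [0.0, 0.0, 1.0]] [0.4755 0.0096 0.8689] [[0.0098, -0.9968, 0.0793], [-0.9995, -0.0121, -0.0297], [0.0306, -0.079, -0.9964]]
hammer_head 0.78 [ 0.434 -0.073  0.003] [351. 255.]
hex_nut 0.73 [ 0.469 -0.223  0.003] [422. 239.]
hex_nut 0.61 [ 0.437  0.056 -0.001] [289. 253.]
v_block 0.82 [ 0.336  0.041 -0.001] [296. 302.]
v_block 0.71 [0.743 0.155 0.001] [245. 109.]
v_block 0.69 [ 0.369  0.163 -0.003] [238. 285.]
i_plate 0.63 [ 0.684  0.065 -0.   ] [287. 137.]
black_bar 0.92 [ 0.554 -0.07  -0.001] [349. 198.]
black_hexagon 0.53 [ 0.69  -0.053  0.   ] [342. 135.]
hammer_inset 0.58 [ 0.47  -0.315  0.004] [465. 239.]
nut_inset 0.72 [ 0.583 -0.218  0.005] [419. 185.]
vblock_inset 0.66 [ 0.588 -0.312  0.002] [462. 183.]
iplate_inset 0.94 [ 0.471 -0.225  0.003] [422. 237.]
side [[424.7, 0.0, 322.1], [0.0, 424.7, 206.9], [0.0, 0.0, 1.0]] [ 0.2319 -0.5715  0.5979] [[0.8786, -0.3211, 0.3536], [-0.4776, -0.5893, 0.6517], [-0.0009, -0.7414, -0.6711]]
hammer_head 0.6 [ 0.439 -0.07  -0.   ] [292. 250.]
hex_nut 0.81 [0.439 0.06  0.002] [265. 208.]
v_block 0.85 [0.572 0.06  0.002] [321. 189.]
v_block 0.8 [0.75  0.154 0.001] [366. 146.]
v_block 0.74 [ 0.377  0.163 -0.007] [221. 193.]
i_plate 0.86 [ 0.688  0.067 -0.001] [364. 173.]
black_hexagon 0.6 [ 0.691 -0.056 -0.002] [396. 204.]
hammer_inset 0.87 [ 0.476 -0.318  0.003] [384. 346.]
nut_inset 0.74 [ 0.583 -0.217  0.005] [401. 273.]
vblock_inset 0.88 [ 0.589 -0.315  0.005] [440. 313.]
iplate_inset 0.84 [ 0.472 -0.226  0.006] [350. 302.]
iplate_inset 0.45 [ 0.476 -0.314  0.003] [382. 344.]
1.1
```

View pics/top0.png

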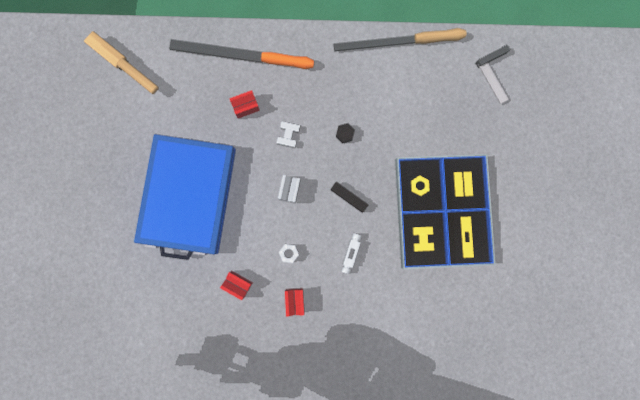

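View pics/side0.png

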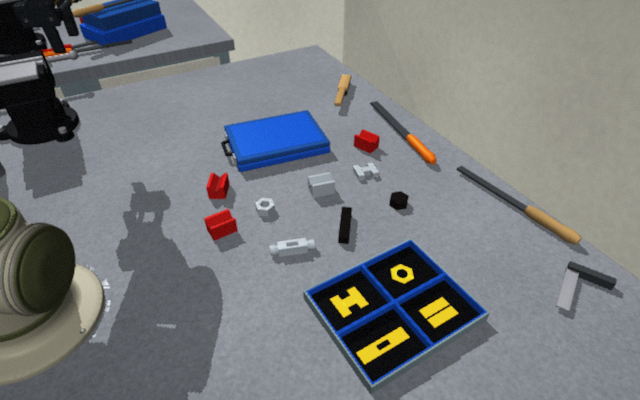

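The top view shows the bright pieces: hammer (351,255), nut (289,253), V-block (289,188) and I-plate (288,134). The black bar (349,197), black hexagon (345,133) and three red V-blocks (245,104), (236,285), (294,302) are decoys. The silhouettes are nut (420,185), V-block (463,184), I-plate (423,238) and hammer (467,237). Next I'll fit poses and confirm them in an enlarged overlay.

```bash
cat > fit.py <<'E'
from rig import bot
import cv2,numpy as np
from scipy.optimize import minimize
S=6
def rect(x0,x1,y0,y1): return [[x0,y0],[x1,y0],[x1,y1],[x0,y1]]
h=18/np.sqrt(3)*2/1000
# name: (convex parts as xy polygons [m], height, fit start deg)
PARTS={"hammer_head":([rect(-.042,.042,-.010,.010)],.020),
"hex_nut":([[[h*np.cos(a),h*np.sin(a)] for a in np.radians(range(0,360,60))]],.018),
"v_block":([rect(-.025,.025,-.018,.018)],.032),
"i_plate":([rect(-.024,-.010,-.02,.02),rect(.010,.024,-.02,.02),rect(-.01,.01,-.008,.008)],.014)}
def proj(p,X):
    c=(np.asarray(X)-p["eye"])@np.array(p["orientation"]); k=c@np.array(p["K"]).T
    return k[:,:2]/k[:,2:]
def unproj(p,uv,z):
    d=np.array(p["orientation"])@np.linalg.inv(p["K"])@[uv[0],uv[1],1]
    return np.array(p["eye"])+d*(z-p["eye"][2])/d[2]
def hulls(p,name,q,z0=0):
    parts,H=PARTS[name]; c,s=np.cos(q[2]),np.sin(q[2])
    for P in parts:
        xy=np.array(P)@np.array([[c,s],[-s,c]])+q[:2]
        X=np.r_[np.c_[xy,np.full(len(xy),z0)],np.c_[xy,np.full(len(xy),z0+H)]]
        yield cv2.convexHull(proj(p,X).astype(np.float32))[:,0]
def fit(p,name,mask,q0,angles,z0=0):
    v,u=np.nonzero(mask); o=np.array([u.min()-12,v.min()-12]); w,hh=u.max()+12-o[0],v.max()+12-o[1]
    M=cv2.resize(mask[o[1]:o[1]+hh,o[0]:o[0]+w].astype(np.uint8),None,fx=S,fy=S,interpolation=cv2.INTER_NEAREST)>0
    def cost(x):
        R=np.zeros(M.shape,np.uint8); q=[x[0]/100,x[1]/100,x[2]]
        for P in hulls(p,name,q,z0): cv2.fillPoly(R,[np.round(((P-o+.5)*S-.5)*16).astype(np.int32)],1,shift=4)
        R=R>0; return 1-(R&M).sum()/(R|M).sum()
    b=min((minimize(cost,[q0[0]*100,q0[1]*100,np.radians(a)],method="Nelder-Mead",options=dict(initial_simplex=np.array([q0[0]*100,q0[1]*100,np.radians(a)])+np.array([[0,0,0],[.5,0,0],[0,.5,0],[0,0,.2]]))) for a in angles),key=lambda r:r.fun)
    return np.array([b.x[0]/100,b.x[1]/100,b.x[2]]),1-b.fun
E
cat > a.py <<'E'
from fit import *
im=bot.camera("top");p=bot.camera_params("top")
hsv=cv2.cvtColor(im,cv2.COLOR_RGB2HSV)
yel=cv2.inRange(hsv,(20,120,120),(40,255,255))
px={"hammer_head":(351,255),"hex_nut":(289,253),"v_block":(289,188),"i_plate":(288,134)}
vis=im.copy(); vis=cv2.resize(vis[110:285,220:500],None,fx=2.8,fy=2.8,interpolation=cv2.INTER_CUBIC)
for n,c in px.items():
    best=None
    for d in bot.outline_of(n,"top"):
        if d["pixels"][c[1]-6:c[1]+7,c[0]-6:c[0]+7].any(): best=d;break
    if best is None:
        print(n,"no net outline"); m=np.zeros((400,640),bool); w=np.s_[c[1]-22:c[1]+23,c[0]-22:c[0]+23]
        m[w]=(hsv[w][...,2]>185)
    else: m=best["pixels"]
    m=cv2.morphologyEx(m.astype(np.uint8),cv2.MORPH_CLOSE,np.ones((3,3))) if n!="i_plate" else m.astype(np.uint8)
    if n in("hammer_head","hex_nut"):
        cs,_=cv2.findContours(m,cv2.RETR_EXTERNAL,cv2.CHAIN_APPROX_NONE); cv2.drawContours(m,cs,-1,1,-1)
    q,iou=fit(p,n,m>0,unproj(p,c,PARTS[n][1]/2),range(0,180,30) if n!="hex_nut" else(0,30))
    print(n,None if best is None else round(best["conf"],2),np.round(q[:2],4),round(np.degrees(q[2]),1),"iou",round(iou,3),"area",m.sum())
    for P in hulls(p,n,q): cv2.polylines(vis,[np.int32((P-[220,110]+.5)*2.8)],True,(255,0,255),1)
for n,c in {"hammer":(467,237),"nut":(420,185),"v":(463,184),"i":(423,238)}.items():
    w=np.zeros_like(yel); w[c[1]-25:c[1]+26,c[0]-19:c[0]+20]=yel[c[1]-25:c[1]+26,c[0]-19:c[0]+20]
    v,u=np.nonzero(w); X=np.array([unproj(p,a,.007)[:2] for a in zip(u,v)])
    r=cv2.minAreaRect((X*1000).astype(np.float32)); print(n,np.round(r[0],1),np.round(r[1],1),round(r[2],1))
cv2.imwrite("pics/fit1.png",vis[:,:,::-1]); print(bot.current_time())
E
python3 a.py
```

```text
hammer_head 0.92 [ 0.4381 -0.0731] 162.5 iou 0.866 area 384
hex_nut 0.5 [0.4376 0.0561] 26.6 iou 0.905 area 254
v_block 0.57 [0.5696 0.0575] -11.3 iou 0.933 area 500
i_plate 0.55 [0.6877 0.0623] -12.0 iou 0.888 area 347
hammer [ 474.4 -318.2] [87.3 24. ] 2.9
nut [ 582.6 -219.9] [38.6 42.9] 89.6
v [ 586.8 -312.3] [54.  39.9] 3.2
i [ 469.1 -225.2] [52. 44.] 3.0
1.35
```

View pics/fit1.png

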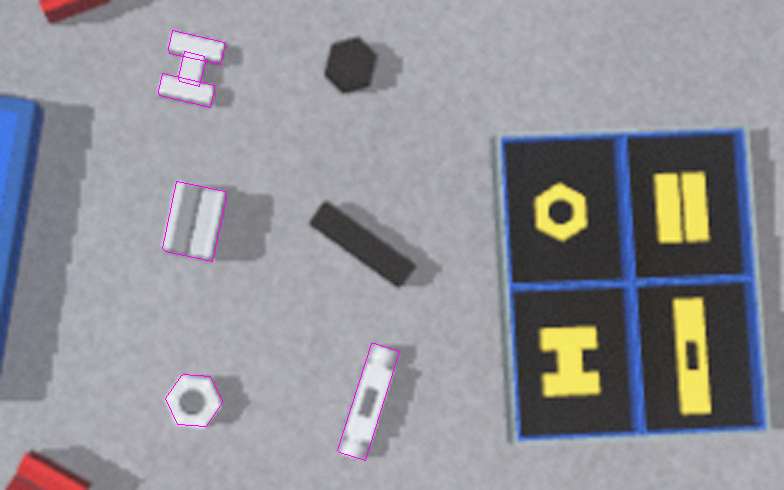

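All four fits sit on the bright pieces and leave out the red and black ones; the tray is yawed about 3°. I'll do the hammer first.

```bash
cat > pp.py <<'E'
from rig import bot
import numpy as np, cv2
def rot(a):
    y=np.array([np.cos(a),np.sin(a),0]);z=np.array([0,0,-1.]);return np.column_stack([np.cross(y,z),y,z])
HI=.17
def pp(name,src,cs,dst,cd,width,tip=.003):
    src=np.array(src);dst=np.array(dst);best=None
    for f in(0,180,-180):
        Rs,Rd=rot(np.radians(cs+f)),rot(np.radians(cd+f))
        js=bot.inverse_kinematics([*src,HI],Rs); jd=bot.inverse_kinematics([*dst,HI],Rd)
        if js is None or jd is None: continue
        c=max(abs(js[5]),abs(jd[5]))+abs(js[5]-jd[5])
        if best is None or c<best[0]: best=(c,Rs,Rd,js,jd)
    c,Rs,Rd,js,jd=best; print(name,"j6",round(js[5]),round(jd[5]))
    bot.reach([*src,HI],Rs)
    bot.command_gripper(min(.088,width+.022))
    bot.move_l([*src,.064+tip],.15)
    bot.command_gripper(0,40); w=bot.current_grip_width()
    bot.move_l([*src,HI],.15); print("width",round(w,4),round(bot.current_grip_width(),4),"F",np.round(bot.current_finger_force(),1))
    if bot.current_grip_width()<width-.006: print("GRASP FAILED"); return False
    bot.move_l([*dst,HI],.25,Rd)
    bot.move_l([*dst,.064+tip+.022],.15)
    bot.move_l([*dst,.064+tip+.0080],.03)
    print("ft",np.round(bot.current_ft_force(),1),"w",round(bot.current_grip_width(),4))
    bot.command_gripper(width+.016); bot.pause(.1)
    bot.move_l([*dst,HI],.15); print("t",round(bot.current_time(),1)); return True
E
python3 - <<'E'
from pp import *
pp("hammer",[.4381,-.0731],162.5-90,[.4744,-.3182],2.9-90,.020)
im=bot.camera("side");cv2.imwrite("pics/s1.png",im[:,:,::-1])
E
```

```text
hammer j6 -97 41
width 0.0197 0.0196 F 40.0
ft [-0.  -0.8 -3.5] w 0.0197
t 12.2
```

View pics/s1.png

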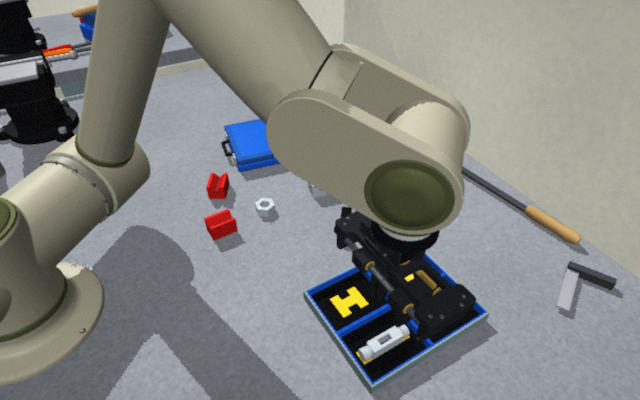

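The hammer lies on its silhouette at (384,342). Now the other three.

```bash
python3 - <<'E'
from pp import *
ok=pp("nut",[.4376,.0561],-3.4,[.5826,-.2199],3,.036) and \
pp("v",[.5696,.0575],78.7,[.5868,-.3123],93.2,.036,.006) and \
pp("i",[.6877,.0623],-12,[.4691,-.2252],3,.048)
bot.reach([.4,.25,.3],rot(np.radians(90)))
im=bot.camera("top");cv2.imwrite("pics/t2.png",cv2.resize(im[110:285,220:500],None,fx=2.8,fy=2.8)[:,:,::-1])
im=bot.camera("side");cv2.imwrite("pics/s2.png",cv2.resize(im[120:400,240:500],None,fx=2,fy=2)[:,:,::-1])
print(bot.current_time())
E
```

```text
nut j6 -5 -35
width 0.0357 0.0356 F 39.7
ft [-0.4  0.6 -1.4] w 0.0361
t 20.3
v j6 95 49
width 0.0361 0.0358 F 40.0
ft [ 0.1 -0.2 -4.1] w 0.0353
t 28.9
i j6 7 -42
width 0.0479 0.0478 F 40.0
ft [ 0.1  0.1 -2.2] w 0.0473
t 37.1
39.025
```

View pics/t2.png

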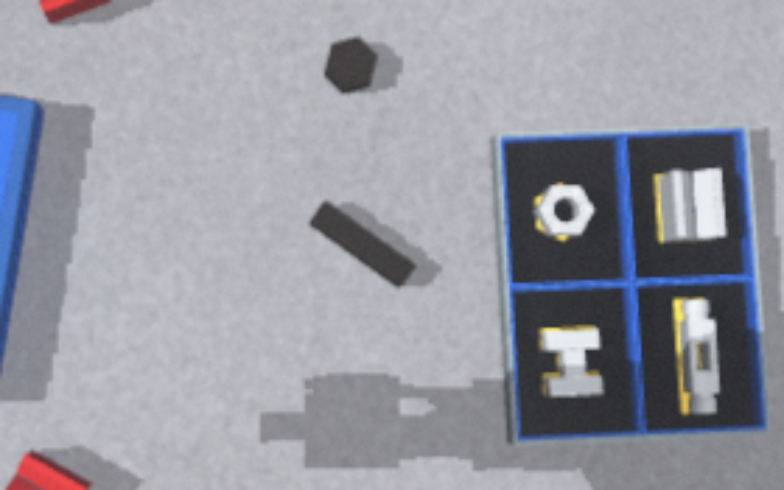

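View pics/s2.png

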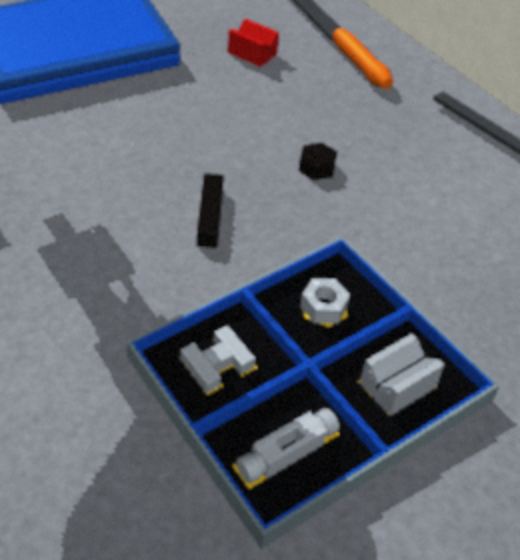

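Both views show all four pieces lying flat and aligned on their silhouettes: nut (565,210), V-block (690,205), I-plate (570,362) and hammer (698,355) in the top crop. The remaining offsets are mostly parallax, the black blanks haven't moved, and the arm is clear.

```bash
python3 -c "
from rig import bot
print(bot.job_done())"
```

```text
the job is handed in; nothing more can be done
None
```

I placed all four bright steel pieces flat on their own silhouettes, left the black blanks where they lay, and handed the job in at about 39 s; the hand-in returned no verdict.

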